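# Push the jammed slug out of the sleeve into the carousel pocket

## Task

Turn the carousel's slotted cover by its knob until the opening is centred under the lower end of the inclined steel sleeve. Then draw the push rod out of its holster by the shaft, start it in the sleeve, change your grip to its handle and push it gently down until the handle sits on the sleeve's mouth, so that the jammed slug drops through the opening into the pocket below. Leave the rod fully home in the sleeve and the cover lined up, let go, and leave the other things where they are.

Things in the scene. Friction and masses are not known exactly. Their poses are not given: they have to be found in the camera images.
- cover_knob (a point): Centre of the black bar knob on the cover's axis: 16 mm thick (along x), 44 long (y), 34 tall (17 above and below this point). +y points to the middle of the cover's opening. The cover is a flat grey disc, 172 mm across, top 19 mm below this point (16 mm at a black boss of 48 mm diameter). Its opening is a 60-degree sector from 28 mm off the axis out to the rim.
- cover (a joint): Angle of the slotted cover, rad, counter-clockwise positive seen from above; 0 when its opening is centred under the sleeve's lower end. Starts between 0.75 and 1.35, stops at +-1.75; light friction (0.06 N m) holds it where it is left.
- carousel: Fixed aluminium drum under the cover, 170 mm across, 45 high, origin at the centre of its underside (8 mm above the table), top open (the cover lies 1 mm above). Two upright walls along its x and y axes make four pockets; floor 5 mm thick. The pocket under the sleeve is the quarter x > 0, y > 0. Drum and sleeve share one fixed base plate, 8 mm thick.
- sleeve_mouth (a point): Centre of the upper mouth of the jammed tube, a fixed steel sleeve, in its rim's plane. +z points out of the mouth along the bore, 25 degrees above level; x is level; the rod goes in along -z. Sleeve 80 mm long, 21 mm outside (26 at the mouth); bore 13 mm, widening over its last 5 mm to 18 at the mouth. Nothing stands above it; post and clamp are below.
- sleeve_exit (a point): Centre of the sleeve's lower, open end, 80 mm down the bore from the mouth, 34 mm above the cover's top and 72 mm out from the cover's axis, pointing inwards over the cover. Axes as sleeve_mouth.
- slug_center (a point): Centre of the slug, a brass cylinder 11.5 mm across, 18 mm long (axis z), jammed with its near face 40 mm down the bore. A spring clip in the sleeve's wall grips it from there to the exit: driving it takes roughly 4 to 8 N along the bore, and it is let go only when wholly out. The clip may also rub on the rod.
- rod_shaft (a point): On the push rod's axis, on its bare shaft 20 mm ahead of the handle's front face: where to take it in the holster. Shaft: steel, round, 9 mm diameter, 88 mm long from the handle, rounded tip 68 mm ahead of this point. +x points to the tip, z up as it lies. Rod about 70 g, centre of mass 36 mm behind this point, inside the handle.
- rod_handle (a point): Centre of the push rod's handle, a black bar 64 mm long and 18 x 18 mm, on the rod's axis; 52 mm behind rod_shaft, 32 mm behind the handle's front face. Same axes. With the rod fully in, that face sits on the sleeve's mouth and the tip stands 8 mm out of the exit. Held by the shaft, the rod cannot go in far enough to drive the slug out; the bore carries it when it is let go.
- rod_tip (a point): Tip of the push rod's shaft, on its axis, 68 mm ahead of rod_shaft and 120 mm ahead of rod_handle. Same axes.
- holster: Fixed grey holster, origin on the table under the handle's front face, x along the rod to its tip. Its box (x -70 to 0, 29 mm wide, top 60 mm above the table) encloses the handle, 1.2 mm free at the sides and 2.5 mm above, open only at the front: draw the rod out level along +x, at least 66 mm, axis 45 mm above the table. Foot plate 8 mm high, reaching 16 mm ahead.
- petri: Bystander: a closed glass culture dish, 94 mm across, 16 mm high; origin at its underside's centre, to be left alone.
- objective: Bystander: a standing steel microscope objective, 30 mm across, 46 mm high; origin at its underside's centre, to be left alone.
- spare_sleeve: Bystander: a loose steel tube standing on end, 25 mm across, 50 mm high (not the jammed one); origin at its underside's centre, to be left alone.
- vial: Bystander: an amber jar, 36 mm across, 65 mm high; origin at its underside's centre, to be left alone.
- slide_box: Bystander: a white box 85 x 32 x 30 mm; origin at its underside's centre, to be left alone.
- driver: Bystander: a screwdriver 170 mm long lying flat; origin on it near the table, to be left alone.
- thumbnut: Bystander: a dark steel disc nut, 28 mm across, 18 mm high; origin at its underside's centre, to be left alone.
- slug: The slug's body, at slug_center.
- rod: The rod's body; origin on its axis at the handle's front face, x towards the tip.
- sleeve: The sleeve's body, at sleeve_mouth.
There are look-alikes about, which are no part of the job. What is shaped like the rod but blue is not meant.

How it is judged:
On the way, in this order (a step that is already met when the one before it is completed fails the run):
1. the cover's opening is lined up under the sleeve (within 0.2 rad), the slug still in the sleeve (value of joint cover between -0.2 and 0.2 rad and distance between slug_center and sleeve_mouth between 0.04 and 0.06 m), for 0.2 s.
2. the rod's tip is in the bore, at the slug (more than 30 mm past the mouth) (value of joint cover between -0.2 and 0.2 rad and z of rod_tip in the frame of sleeve_mouth between -0.08 and -0.03 m and angle between the x axis of rod_tip and the z axis of sleeve_mouth, either way round below 0.1 rad), for 0.05 s.
3. the slug has dropped into the pocket under the sleeve (x of slug_center in the frame of carousel above 0.003 m and y of slug_center in the frame of carousel above 0.003 m and z of slug_center in the frame of carousel below 0.035 m and horizontal distance between slug_center and carousel below 0.085 m), for 0.1 s.
At the end, for the whole second after the job is handed in: The slug lies at rest in the carousel pocket under the sleeve; the rod is at rest in the sleeve with its tip at least 4 mm out of the exit (full home is 8 mm); the cover's opening is within 0.2 rad of centred under the sleeve (all of step 3 and z of rod_tip in the frame of sleeve_exit below -0.004 m and distance between rod_tip and sleeve_exit below 0.012 m and angle between the x axis of rod_tip and the z axis of sleeve_exit, either way round below 0.1 rad and value of joint cover between -0.2 and 0.2 rad and linear speed of each of slug, rod below 0.02 m/s); the robot touches nothing.
It fails at once if the rod is pressed against the sleeve with more than 40 N (contact force between rod and sleeve above 40 N).
It fails at once if a bystander is moved by more than 30 mm (distance of any of petri, objective, spare_sleeve, vial, slide_box, driver, thumbnut from where it was at the start of the episode above 0.03 m).
It also fails if it takes over 59 s, if anything falls off the work surface, if the arm or the gripper's body presses on something with over 40 N, if the wrist force passes 120 N, or if a joint passes its speed limit or range.

## Robot

A 6-joint arm with a two-finger parallel gripper is mounted at the origin on the work surface. World frame = base frame: x ahead of the robot, y to its left, z up, the work surface at z = 0. Lengths are in m, angles in rad, forces in N, time in s.
With the tool pointing down it reaches from about 0.375 to 0.9 m from the base axis. Payload 3.1 kg.
Tool frame: the origin (TCP) lies midway between the tips of the shut fingers; the grasp point (between the pads) lies 19 mm behind it; x points along the fingers, z is the direction in which the jaws open and shut, and the axes are right-handed (so a half turn about x gives the same grasp; the last joint's range is limited). The gripper opens to 87 mm and grips with 3 to 60 N. Pads are 19 mm wide; open, the fingers measure 117 mm over their backs; the gripper's body (75 mm by 190 mm) begins 51 mm behind the grasp point.
Start: joints at [-1.466, 0.527, 1.433, -0, 1.181, -0.178], TCP at [0.175, -0.6, 0.223] pointing down, gripper open.
Joint ranges: [-3.08, 3.08], [-0.75, 2.2], [0.22, 2.44], [-1.43, 4.57], [0, 2.65], [-2.85, 2.85]. Speed limits (rad/s): [2.79, 2.79, 3.14, 3.14, 3.14, 3.14].

## Interface

Orientations are given as a unit quaternion [x, y, z, w].
In Python, from rig import robot, optics, workorder gives the robot as it stands.
- The arm moves only by the tool arm_command, never from a script. Its argument "plan" is a list of rows, each a list of 7 numbers: the shift along the tool's x, y, z in cm, then the turn, a rotation vector about the tool's x, y, z in rad, then the finger opening in cm, from 0 to 8.7. In form: [[x, y, z, ax, ay, az, gripper], ...]. A call has 1 to 12 rows; each row shifts and turns the pose as measured when the row begins, along the tool's axes as they then stand; what a row does not reach is not made up. A row lasts 1/8 s, in which the tool goes at most 62.5 mm and 10.7 degrees, less where a joint would pass 70% of its speed; a pose out of reach is approached as far as the arm can. A call with a gripper value outside its range is refused whole. The fingers move at their own pace and stop on an object; "grip_force" is the grip in N (left out, the last holds). Time passes only in rows, so rows that do not move let the fingers close. It gives the time, the measured TCP pose, the force and the opening at its end, in the units of the state.
- robot.get_obs(): the state, without advancing time (a new reading comes with each control period).
- optics.camera(name): name is "scene" or "top"; returns (picture, depth): 420x560x3 uint8, blue, green, red; 420x560 float32, m along the optical axis (not along the pixel's ray), 0 where there is no reading.
- optics.camera_info(name): a dict with "mtx" (3x3 intrinsics, pixels), "position" and "rotation" of the camera in the world. Camera axes: x right, y down, z forward; pixel columns grow to the right and rows downward; lengths in m; the calibration is good to about 2 mm. A picture is of the moment at which its call begins. camera_info takes no time and is no camera call.
- workorder.hand_in(): hands the job in, once; it reports no verdict.
The state is a dict: "time": time; "q": joint angles; "joint_velocities": joint speeds; "joint_torque": joint torques, N m; "position": TCP position; "tool_rot": TCP orientation; "ft_force": force on the tool from outside, world axes, zero at the start; "moment": the same for the moment, N m; "grip_width": finger opening in m.
Only numpy, scipy, OpenCV 4.12 (cv2) and the standard library are available. Lean on these libraries where they do the work, as an engineer would, in place of code of your own. Each camera call takes 0.05 s, during which the arm holds its last target. There are 200 camera calls.

## Working session

There is one attempt and no reset: what is moved stays moved. The work goes in short steps, Python scripts to look and compute and a tool call to move; the robot and the scene stay as the last step left them, time stands still between calls to the robot, and variables do not carry over. Pictures are saved under pics/ and viewed, about 8 in all and at most 12, crops included, and the job is handed in when it is done.

Besides the shell and the picture viewer there is one more tool, called after "Emit:" in YAML: its name, and indented under it one key for each argument. arm_command: Moves the arm, as the interface text tells. Its arguments: {"type":"object","properties":{"plan":{"type":"array"},"grip_force":{"type":"number"}},"required":["plan"]}

```bash
mkdir -p pics; ls
cat > h.py <<'E'
import numpy as np, cv2
from scipy.spatial.transform import Rotation as R
from rig import robot, optics, workorder
def cam(n):
    im,d=optics.camera(n); i=optics.camera_info(n); return im,d,i
def Rm(i):
    r=np.array(i["rotation"],float)
    return r if r.shape==(3,3) else R.from_quat(r).as_matrix()
def cloud(d,i):
    K=np.array(i["mtx"]); v,u=np.indices(d.shape)
    p=np.stack([(u-K[0,2])/K[0,0]*d,(v-K[1,2])/K[1,1]*d,d],-1)
    return p@Rm(i).T+np.array(i["position"])
def ray(i,u,v):
    K=np.array(i["mtx"]); return np.array(i["position"]),Rm(i)@np.array([(u-K[0,2])/K[0,0],(v-K[1,2])/K[1,1],1])
def onplane(i,u,v,z):
    o,r=ray(i,u,v); return o+r*(z-o[2])/r[2]
def proj(i,p):
    K=np.array(i["mtx"]); c=K@(Rm(i).T@(np.array(p)-np.array(i["position"]))); return c[:2]/c[2]
E
python3 - <<'E'
from h import *
print(robot.get_obs())
for n in("top","scene"):
    im,d,i=cam(n); print(n,i); cv2.imwrite(f"pics/{n}0.png",cv2.resize(im,(784,588),interpolation=cv2.INTER_CUBIC)); np.savez(f"{n}0.npz",im=im,d=d)
E
```

```text
pics
{'time': 0.0, 'q': array([-1.46551708e+00,  5.28460300e-01,  1.43390236e+00, -2.29936822e-05,
        1.18138755e+00, -1.78466422e-01]), 'joint_velocities': array([-0.00055993,  0.00123548,  0.00083699,  0.0003098 ,  0.00143612,
       -0.00140381]), 'joint_torque': array([-2.36859771e-03, -4.40044677e+01, -1.76594728e+01,  6.32244092e-02,
        5.82991086e-02, -1.79178937e-04]), 'position': array([ 0.17493486, -0.59925642,  0.22157522]), 'tool_rot': array([ 0.42482869,  0.56620148, -0.4237214 ,  0.56515188]), 'ft_force': array([-0.39540174,  1.16096938, -0.03368695]), 'moment': array([-0.00982469,  0.00791038,  0.01134552]), 'grip_width': 0.08677122643113871}
top {'mtx': array([[433.7255391 ,   0.        , 281.47039341],
       [  0.        , 433.7255391 , 209.20309834],
       [  0.        ,   0.        ,   1.        ]]), 'position': array([4.23886440e-01, 6.74285198e-04, 1.16292350e+00]), 'rotation': array([-0.70454421,  0.70662742, -0.0388433 ,  0.0527859 ])}
scene {'mtx': array([[526.4945556 ,   0.        , 287.24988163],
       [  0.        , 526.4945556 , 214.95666909],
       [  0.        ,   0.        ,   1.        ]]), 'position': array([1.27765935, 0.06624967, 1.06012447]), 'rotation': array([ 0.63430591,  0.69948581, -0.24201549, -0.22316837])}
```

View pics/top0.png

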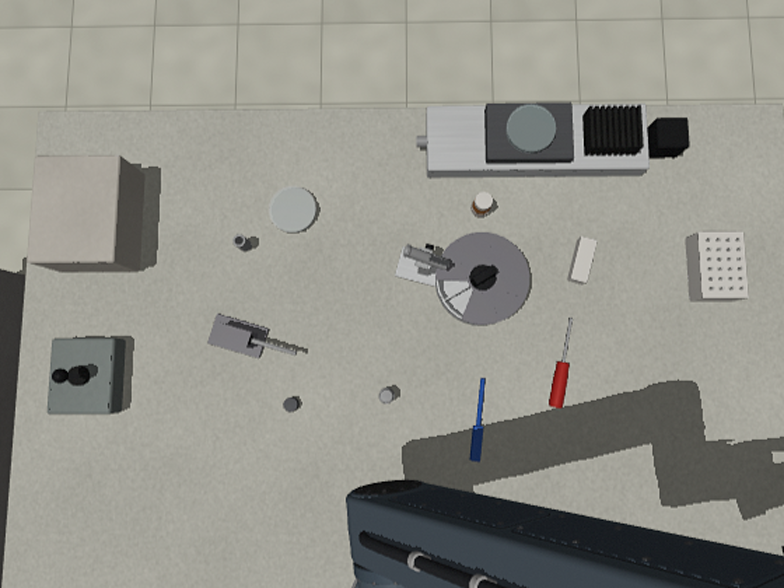

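View pics/scene0.png

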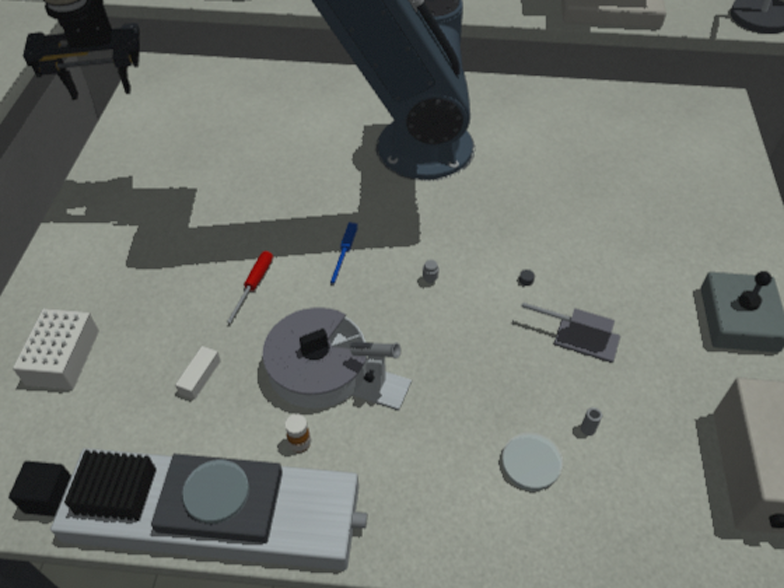

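The top view shows the carousel at about (483,277), with the knob at (485,276). The sleeve runs from its mouth at (408,252) to its exit at (452,266), and the holster is at (240,335) with the rod tip at (306,351). The blue look-alike is at (478,420). The scene view agrees.

```bash
cat > m0.py <<'E'
from h import *
C={}
for n in("top","scene"):
    f=np.load(f"{n}0.npz"); i=optics.camera_info(n); P=cloud(f["d"],i); C[n]=P
    c=onplane(i,*( (345,198) if n=="top" else (225,246)),0.06); 
    print(n,"cover centre approx",c)
    near=np.linalg.norm(P[...,:2]-c[:2],axis=-1)
    m=(near<.1)&(P[...,2]>.045)&(P[...,2]<.068)
    print(" cover z hist",np.histogram(P[m][:,2],bins=12))
    zt=np.percentile(P[m][:,2],60)
    m2=np.abs(P[...,2]-zt)<.004; m2&=near<.1
    (x,y),r=cv2.minEnclosingCircle(P[m2][:,:2].astype(np.float32)); print(" disc",zt,x,y,r)
    k=(near<.05)&(P[...,2]>.08)&(P[...,2]<.11)
    print(" high pts",k.sum(), P[k][:,:3].mean(0) if k.sum() else '')
    s=(near<.19)&(P[...,2]>.085)
    q=P[s]; print(" sleeve/knob cand",len(q)); np.save(f"cand_{n}.npy",q)
    for a in q[np.argsort(q[:,1])][::max(1,len(q)//40)]: print("  ",a.round(4))
    h=onplane(i,*((278/1.4+0,0) if 0 else ((190,245) if n=="top" else (400,230))),0.045)
    nb=np.linalg.norm(P[...,:2]-h[:2],axis=-1)<.12
    r=nb&(P[...,2]>.035)&(P[...,2]<.053); q=P[r]; print(" rod/holster z",np.histogram(q[:,2],bins=6)); 
    hb=nb&(P[...,2]>.054); q=P[hb]; print(" holster top",q.mean(0),cv2.minAreaRect(q[:,:2].astype(np.float32)))
    print("   ",cv2.boxPoints(cv2.minAreaRect(q[:,:2].astype(np.float32))).round(4).tolist())
E
python3 m0.py
```

```text
top cover centre approx [ 0.59606505 -0.14074926  0.06      ]
 cover z hist (array([ 14,  16,  35,  97, 280, 650, 819, 606, 293,  79,  20,   7]), array([0.04746392, 0.04910619, 0.05074847, 0.05239074, 0.05403301,
       0.05567529, 0.05731756, 0.05895983, 0.06060211, 0.06224438,
       0.06388666, 0.06552893, 0.0671712 ]))
 disc 0.058630810775409437 0.5960380434989929 -0.13941442966461182 0.08630644530057907
 high pts 118 [ 0.59492601 -0.13812559  0.09309104]
 sleeve/knob cand 451
   [ 0.6034 -0.1591  0.0931]
   [ 0.5984 -0.1541  0.0927]
   [ 0.6036 -0.1493  0.0921]
   [ 0.5984 -0.1466  0.0934]
   [ 0.599  -0.1421  0.0895]
   [ 0.6008 -0.139   0.0944]
   [ 0.6005 -0.1364  0.0959]
   [ 0.5907 -0.1314  0.0944]
   [ 0.5902 -0.1285  0.0976]
   [ 0.5885 -0.1241  0.0929]
   [ 0.586  -0.1191  0.0927]
   [ 0.6167 -0.0714  0.1062]
   [ 0.6076 -0.0666  0.1008]
   [ 0.616  -0.0637  0.11  ]
   [ 0.6186 -0.0613  0.1095]
   [ 0.608  -0.0569  0.0984]
   [ 0.626  -0.054   0.1103]
   [ 0.6111 -0.0514  0.1099]
   [ 0.62   -0.0488  0.1155]
   [ 0.6197 -0.0462  0.1176]
   [ 0.6241 -0.0437  0.1202]
   [ 
[... 2522 characters left out ...]
281 -0.0179  0.1273]
   [ 0.6388 -0.0146  0.1243]
   [ 0.6256 -0.0117  0.1284]
   [ 0.6396 -0.008   0.1301]
   [ 0.6452 -0.0053  0.1311]
   [ 0.6277 -0.0028  0.1214]
   [ 0.6337 -0.      0.1228]
   [0.6375 0.0025 0.1173]
 rod/holster z (array([22, 28, 35, 63, 70, 50]), array([0.03513778, 0.03804094, 0.04094411, 0.04384727, 0.04675043,
       0.0496536 , 0.05255676]))
 holster top [0.49614763 0.32102706 0.05952216] ((0.49525362253189087, 0.3209124207496643), (0.07003715634346008, 0.034897685050964355), 74.29657745361328)
    [[0.4690000116825104, 0.29190000891685486], [0.5026000142097473, 0.2824999988079071], [0.5214999914169312, 0.3499000072479248], [0.4878999888896942, 0.35929998755455017]]
```

Run:
```python
import numpy as np,cv2
f=np.load("top0.npz")["im"]; s=np.load("scene0.npz")["im"]
a=cv2.resize(f[150:250,270:390],(480,400),interpolation=cv2.INTER_CUBIC)
b=cv2.resize(f[215:265,145:225],(320,200),interpolation=cv2.INTER_CUBIC)
c=cv2.resize(s[205:245,365:445],(320,160),interpolation=cv2.INTER_CUBIC)
o=np.zeros((400,800,3),np.uint8);o[:,:480]=a;o[:200,480:]=b;o[210:370,480:]=c
cv2.imwrite("pics/c1.png",o)
```

```text
(no output)
```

View pics/c1.png

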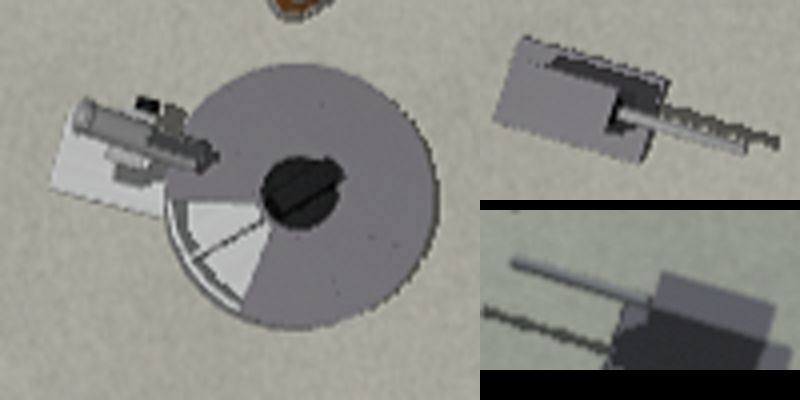

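The crop shows the opening pointing to the lower left of the axis, centred near (190,265). The sleeve lies radially at the upper left, from mouth (85,115) to exit (208,157). The cover angle is about +0.9 rad. Next I fit the axes.

```bash
cat > m1.py <<'E'
from h import *
from scipy.optimize import least_squares
c=np.array([.5965,-.140])
def sleeve(q,e0):
    # axis: passes (c+72mm*u(th)) ; free th, lateral off, z
    def ax(p):
        th=p[0]; a=np.array([np.cos(th)*np.cos(np.radians(25)),np.sin(th)*np.cos(np.radians(25)),np.sin(np.radians(25))])
        o=np.array([p[1],-.035,p[2]]); return o,a
    def rad(p,q):
        o,a=ax(p); w=q-o; s=w@a; return np.linalg.norm(w-np.outer(s,a),axis=1),s
    p=np.array(e0)
    for tol in(.008,.005,.004):
        r,s=rad(p,q); k=(np.abs(r-.0105)<tol)&(s>-.04)&(s<.025)&(q[:,2]>.09)
        p=least_squares(lambda p:rad(p,q[k])[0]-.0105,p,loss="soft_l1",f_scale=.002).x
    o,a=ax(p); return p,k.sum(),o,a
for n in("top","scene","both"):
    q=np.vstack([np.load(f"cand_{m}.npy") for m in(("top","scene") if n=="both" else (n,))])
    q=q[(q[:,1]>-.085)]
    p,k,o,a=sleeve(q,[1.25,.632,.108]); e=o+a*0
    # exit: 72 mm horizontally from c
    s=(.072-np.dot(o[:2]-c,a[:2]/np.linalg.norm(a[:2])))/np.linalg.norm(a[:2]); ex=o+a*s; print(n,k,"az",np.degrees(p[0]),"exit",ex,"mouth",ex+.08*a,"lateral miss",np.cross(a[:2]/np.linalg.norm(a[:2]),o[:2]-c),"ymax",q[:,1].max())
# knob + rod by image
for n in("top","scene"):
    f=np.load(f"{n}0.npz"); im=f["im"]; i=optics.camera_info(n); P=cloud(f["d"],i)
    m=(np.linalg.norm(P[...,:2]-c,axis=-1)<.03)&(P[...,2]>.088)&(P[...,2]<.1)&(im.max(2)<70)
    q=P[m][:,:2].astype(np.float32); R_=cv2.minAreaRect(q); d=np.linalg.svd(q-q.mean(0))[2][0]
    print(n,"knob",len(q),q.mean(0),R_,"PCA az",np.degrees(np.arctan2(d[1],d[0]))%180)
    hx=np.array([-.275,-.961]); hc=np.array([.4834,.2874]); w=P[...,:2]-hc; s=w@hx; t=w@np.array([-hx[1],hx[0]])
    m=(s>.004)&(s<.11)&(np.abs(t)<.02)&(P[...,2]>.03)&(P[...,2]<.06)
    vu=np.argwhere(m); pts=np.array([onplane(i,u,v,.0475)[:2] for v,u in vu]); 
    L=cv2.fitLine(pts.astype(np.float32),cv2.DIST_HUBER,0,.001,.001).ravel(); dd=L[:2]*np.sign(L[:2]@hx)
    sm=(pts-hc)@dd
    print(n,"rod n",len(pts),"dir",dd,np.degrees(np.arctan2(dd[1],dd[0])),"pt at s=.02",L[2:]+dd*(((hc-L[2:])@dd)+.02),"s range",sm.min(),sm.max(),"z med",np.median(P[m][:,2]))
E
python3 m1.py 2>&1 | grep -v Warn
```

```text
s=(.072-np.dot(o[:2]-c,a[:2]/np.linalg.norm(a[:2])))/np.linalg.norm(a[:2]); ex=o+a*s; print(n,k,"az",np.degrees(p[0]),"exit",ex,"mouth",ex+.08*a,"lateral miss",np.cross(a[:2]/np.linalg.norm(a[:2]),o[:2]-c),"ymax",q[:,1].max())
top 205 az 76.07642559902538 exit [ 0.6151491  -0.07044375  0.0929253 ] mouth [ 6.32595705e-01 -6.94935734e-05  1.26734760e-01] lateral miss -0.001364008041253681 ymax 0.005111207381713622
scene 246 az 74.85809047634895 exit [ 0.61517298 -0.0704634   0.0920073 ] mouth [ 6.34111958e-01 -4.76002153e-04  1.25816762e-01] lateral miss 0.0001390134301214839 ymax 0.004485770108349718
both 445 az 75.37608385987517 exit [ 0.61506727 -0.07043407  0.09258043] mouth [ 6.33372753e-01 -2.78319775e-04  1.26389886e-01] lateral miss -0.00040222862447926444 ymax 0.005111207381713622
top knob 109 [ 0.5958235  -0.13894305] ((0.5957416892051697, -0.13885891437530518), (0.015936003997921944, 0.04390460625290871), 31.675884246826172) PCA az 121.58239
top rod n 113 dir [-0.28258285 -0.95924288] -106.41441813732094 pt at s=.02 [0.4776437  0.26824597] s range 0.00294118568812462 0.08770644399544208 z med 0.04872848354981474
scene knob 117 [ 0.5994534  -0.13875622] ((0.597776472568512, -0.13954037427902222), (0.017784062772989273, 0.04245857894420624), 29.823993682861328) PCA az 120.72542
scene rod n 126 dir [-0.28004074 -0.95998812] -106.26263625565502 pt at s=.02 [0.48039719 0.26744237] s range 0.004636523298596135 0.0865339691179933 z med 0.04724773154116002
```

```bash
cat >> h.py <<'E'
KN=np.array([.5965,-.1395,.077]); MO=np.array([.6333,-.0004,.1262]); 
def rot(xdir,zdir):
    x=np.array(xdir,float);x/=np.linalg.norm(x); z=np.array(zdir,float); z-=x*(z@x); z/=np.linalg.norm(z)
    return R.from_matrix(np.column_stack([x,np.cross(z,x),z]))
def go(T,Rt):
    """T = TCP target; prints total turn (tool axes), and shift in tool axes after turn and now; jaw sign chosen nearest"""
    o=robot.get_obs(); Rc=R.from_quat(o["tool_rot"]); p=o["position"]
    opts=[(Rc.inv()*Rt),(Rc.inv()*Rt*R.from_rotvec([np.pi,0,0]))]
    for r in sorted(opts,key=lambda r:r.magnitude()):
        v=r.as_rotvec(); d=np.array(T)-p
        print("turn",v.round(4),"deg",np.degrees(r.magnitude()).round(1),"shift now(cm)",(Rc.inv().apply(d)*100).round(2),"shift after turn",((Rc*r).inv().apply(d)*100).round(2))
    print(" t",round(o["time"],2),"p",p.round(4),"toolx",Rc.apply([1,0,0]).round(3),"toolz",Rc.apply([0,0,1]).round(3),"F",o["ft_force"].round(1),"w",round(o["grip_width"],4),"q",o["q"].round(2))
def az(deg): return np.array([np.cos(np.radians(deg)),np.sin(np.radians(deg)),0])
E
python3 - <<'E'
from h import *
go([.5965,-.1395,.16],rot([0,0,-1],az(31.3)))
E
```

```text
turn [ 1.3083e+00 -1.9000e-03  1.0000e-03] deg 75.0 shift now(cm) [  6.25  53.34 -32.33] shift after turn [  6.17 -17.39 -59.91]
turn [-1.8333e+00 -1.0000e-03 -2.0000e-03] deg 105.0 shift now(cm) [  6.25  53.34 -32.33] shift after turn [ 6.17 17.39 59.91]
 t 0.1 p [ 0.175  -0.5993  0.2217] toolx [-0.     0.002 -1.   ] toolz [ 0.28  -0.96  -0.002] F [-0.3  0.1  0.7] w 0.0873 q [-1.47  0.53  1.43  0.    1.18 -0.18]
```

Emit:
arm_command:
  plan:
    - [0,0,0,-0.167,0,0,4]
    - [0,0,0,-0.167,0,0,4]
    - [0,0,0,-0.167,0,0,4]
    - [0,0,0,-0.167,0,0,4]
    - [0,0,0,-0.167,0,0,4]
    - [0,0,0,-0.167,0,0,4]
    - [0,0,0,-0.167,0,0,4]
    - [0,0,0,-0.167,0,0,4]
    - [0,0,0,-0.167,0,0,4]
    - [0,0,0,-0.167,0,0,4]
    - [0,0,0,-0.167,0,0,4]

```text
time: 1.48
position: [0.1745, -0.5944, 0.215]
tool_rot: [-0.207, 0.673, 0.219, 0.675]
ft_force: [0.3, 0.4, 0.5]
grip_width: 0.0399
```

Run:
```python
from h import *
go([.5965,-.1395,.16],rot([0,0,-1],az(31.3)))
```

```text
turn [ 0.0652  0.0077 -0.0149] deg 3.9 shift now(cm) [ 6.18 12.93 60.62] shift after turn [ 5.5  16.94 59.69]
turn [-3.0763  0.023   0.0119] deg 176.3 shift now(cm) [ 6.18 12.93 60.62] shift after turn [  5.5  -16.94 -59.69]
 t 1.48 p [ 0.1745 -0.5944  0.215 ] toolx [-0.002  0.017 -1.   ] toolz [0.819 0.574 0.008] F [0.3 0.4 0.5] w 0.0399 q [-1.47  0.54  1.44  0.    1.18 -2.08]
```

Emit:
arm_command:
  plan:
    - [0,0,0,0.065,0.008,-0.015,4]
    - [0.5,1.54,5.43,0,0,0,4]
    - [0.5,1.54,5.43,0,0,0,4]
    - [0.5,1.54,5.43,0,0,0,4]
    - [0.5,1.54,5.43,0,0,0,4]
    - [0.5,1.54,5.43,0,0,0,4]
    - [0.5,1.54,5.43,0,0,0,4]
    - [0.5,1.54,5.43,0,0,0,4]
    - [0.5,1.54,5.43,0,0,0,4]
    - [0.5,1.54,5.43,0,0,0,4]
    - [0.5,1.54,5.43,0,0,0,4]
    - [0.5,1.54,5.43,0,0,0,4]

```text
time: 2.98
position: [0.6079, -0.1309, 0.1537]
tool_rot: [-0.187, 0.683, 0.187, 0.681]
ft_force: [0.2, -0.8, -0.1]
grip_width: 0.0402
```

Run:
```python
from h import *
go([.5965,-.1395,.16],rot([0,0,-1],az(31.3)))
```

```text
turn [-0.0107 -0.002  -0.0011] deg 0.6 shift now(cm) [-0.63 -0.16 -1.42] shift after turn [-0.63 -0.14 -1.42]
turn [ 3.1309e+00 -1.7000e-03  3.2000e-03] deg 179.4 shift now(cm) [-0.63 -0.16 -1.42] shift after turn [-0.63  0.14  1.42]
 t 2.98 p [ 0.6079 -0.1309  0.1537] toolx [-0.002 -0.    -1.   ] toolz [ 0.86   0.51  -0.002] F [ 0.2 -0.8 -0.1] w 0.0402 q [-0.39  0.61  1.5  -0.    1.04 -0.93]
```

Emit:
arm_command:
  plan:
    - [0,-0.15,-1.42,-0.01,0,0,4]
    - [0,0,0,0,0,0,4]
    - [2,0,0,0,0,0,4]
    - [1.5,0,0,0,0,0,4]
    - [0,0,0,0,0,0,4]

```text
time: 3.6
position: [0.596, -0.1384, 0.1166]
tool_rot: [-0.191, 0.682, 0.192, 0.68]
ft_force: [-0.2, 0.4, 0.5]
grip_width: 0.0402
```

Run:
```python
from h import *
go([.5965,-.1395,.07],rot([0,0,-1],az(31.3)))
```

```text
turn [ 0.0013 -0.0024 -0.0027] deg 0.2 shift now(cm) [ 4.66 -0.14 -0.  ] shift after turn [ 4.66 -0.13 -0.01]
turn [-3.1403  0.0042 -0.0037] deg 179.9 shift now(cm) [ 4.66 -0.14 -0.  ] shift after turn [4.66 0.13 0.01]
 t 3.6 p [ 0.596  -0.1384  0.1166] toolx [-0.003  0.001 -1.   ] toolz [ 0.854  0.521 -0.002] F [-0.2  0.4  0.5] w 0.0402 q [-0.41  0.64  1.56 -0.    0.95 -0.96]
```

Emit:
arm_command:
  plan:
    - [1.8,-0.1,0,0,0,0,4]
    - [1.6,0,0,0,0,0,4]
    - [1.2,0,0,0,0,0,4]
    - [0,0,0,0,0,0,4]
    - [0,0,0,0,0,0,1]
    - [0,0,0,0,0,0,1]
    - [0,0,0,0,0,0,1]
    - [0,0,0,0,0,0,1]
  grip_force: 12

```text
time: 4.6
position: [0.5978, -0.1402, 0.0686]
tool_rot: [-0.191, 0.681, 0.191, 0.681]
ft_force: [1.7, 1.0, -3.8]
grip_width: 0.0159
```

Run:
```python
from h import *
go([.5965,-.1395,.07],rot([0,0,-1],az(31.3-46)))
```

```text
turn [ 8.026e-01  3.000e-04 -3.000e-04] deg 46.0 shift now(cm) [-0.14  0.13 -0.07] shift after turn [-0.14  0.04 -0.14]
turn [-2.339e+00  3.000e-04  4.000e-04] deg 134.0 shift now(cm) [-0.14  0.13 -0.07] shift after turn [-0.14 -0.04  0.14]
 t 4.6 p [ 0.5978 -0.1402  0.0686] toolx [ 0.  0. -1.] toolz [0.855 0.519 0.   ] F [ 1.7  1.  -3.8] w 0.0159 q [-0.41  0.71  1.58  0.    0.85 -0.96]
```

Emit:
arm_command:
  plan:
    - [0,0,0,0.1,0,0,1]
    - [0,0,0,0.1,0,0,1]
    - [0,0,0,0.1,0,0,1]
    - [0,0,0,0.1,0,0,1]
    - [0,0,0,0.1,0,0,1]
    - [0,0,0,0.1,0,0,1]
    - [0,0,0,0.1,0,0,1]
    - [0,0,0,0.05,0,0,1]
    - [0,0,0,0,0,0,1]

```text
time: 5.72
position: [0.5968, -0.1403, 0.0686]
tool_rot: [0.079, 0.703, -0.08, 0.702]
ft_force: [-0.2, 0.8, -2.0]
grip_width: 0.0158
```

Run:
```python
from h import *
go([.5978,-.140,.07],rot([0,0,-1],az(31.3-46)))
```

```text
turn [ 0.0318 -0.0013  0.0016] deg 1.8 shift now(cm) [-0.14  0.05  0.09] shift after turn [-0.14  0.06  0.08]
turn [-3.1098e+00 -2.5000e-03 -2.0000e-03] deg 178.2 shift now(cm) [-0.14  0.05  0.09] shift after turn [-0.14 -0.06 -0.08]
 t 5.72 p [ 0.5968 -0.1403  0.0686] toolx [-0.002 -0.001 -1.   ] toolz [ 0.975 -0.223 -0.001] F [-0.2  0.8 -2. ] w 0.0158 q [-0.41  0.71  1.58 -0.    0.85 -0.19]
```

Emit:
arm_command:
  plan:
    - [0,0,0,0.035,0,0,1]
    - [0,0,0,0,0,0,1]
    - [0,0,0,0,0,0,4]
    - [0,0,0,0,0,0,4]
    - [-2,0,0,0,0,0,4]
    - [-4,0,0,0,0,0,4]
    - [-4,0,0,0,0,0,4]
    - [-3,0,0,0,0,0,4]
    - [0,0,0,0,0,0,4]

```text
time: 6.85
position: [0.5966, -0.1406, 0.2027]
tool_rot: [0.091, 0.702, -0.092, 0.7]
ft_force: [-0.0, -0.2, -0.6]
grip_width: 0.04
```

Run:
```python
from h import *
go([.4787,.268,.13],rot([0,0,-1],az(-16.35)))
```

```text
turn [ 0.0254 -0.0026  0.0026] deg 1.5 shift now(cm) [  7.24  36.48 -21.87] shift after turn [  7.27  35.89 -22.81]
turn [-3.1162 -0.0041 -0.004 ] deg 178.5 shift now(cm) [  7.24  36.48 -21.87] shift after turn [  7.27 -35.89  22.81]
 t 6.85 p [ 0.5966 -0.1406  0.2027] toolx [-0.003 -0.002 -1.   ] toolz [ 0.966 -0.257 -0.003] F [-0.  -0.2 -0.6] w 0.04 q [-0.41  0.53  1.48 -0.    1.13 -0.15]
```

Emit:
arm_command:
  plan:
    - [0,2,-1.25,0.025,0,0,4]
    - [0,4,-2.5,0,0,0,4]
    - [0,4,-2.5,0,0,0,4]
    - [0,4,-2.5,0,0,0,4]
    - [0,4,-2.5,0,0,0,4]
    - [0,4,-2.5,0,0,0,4]
    - [0,4,-2.5,0,0,0,4]
    - [0,4,-2.5,0,0,0,4]
    - [0,3,-2,0,0,0,4]
    - [0,2,-1.3,0,0,0,4]
    - [0,0,0,0,0,0,4]

```text
time: 8.22
position: [0.4716, 0.2671, 0.1888]
tool_rot: [0.099, 0.709, -0.104, 0.691]
ft_force: [0.3, -1.1, 0.5]
grip_width: 0.0397
```

Run:
```python
from h import *
go([.4787,.268,.13],rot([0,0,-1],az(-16.35)))
im,d,i=cam("top"); 
c=[.5965,-.14]
a=cv2.resize(im[150:250,270:390],(480,400),interpolation=cv2.INTER_CUBIC)
cv2.imwrite("pics/c2.png",a)
```

```text
turn [-0.0026 -0.0237  0.0118] deg 1.5 shift now(cm) [5.86 0.35 0.8 ] shift after turn [5.88 0.28 0.66]
turn [3.1387 0.0185 0.0372] deg 179.8 shift now(cm) [5.86 0.35 0.8 ] shift after turn [ 5.88 -0.28 -0.66]
 t 8.22 p [0.4716 0.2671 0.1888] toolx [-0.026 -0.005 -1.   ] toolz [ 0.959 -0.284 -0.024] F [ 0.3 -1.1  0.5] w 0.0397 q [0.31 0.47 1.66 0.   1.04 0.59]
```

View pics/c2.png

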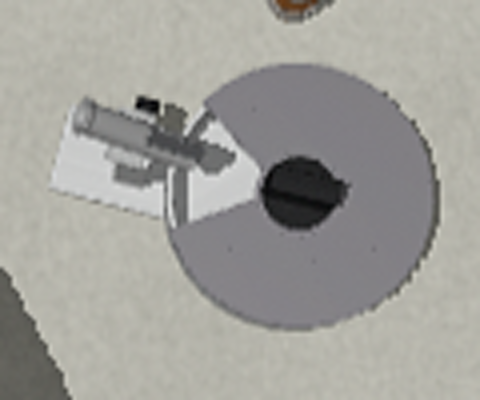

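The opening is now centred under the sleeve, with its edges at (210,105) and (180,225) and the sleeve between them. Next is the rod.

Emit:
arm_command:
  plan:
    - [0,0.28,0.7,0,-0.024,0.012,4]
    - [0,0,0,0,0,0,4]
    - [3,0,0,0,0,0,4]
    - [3,0,0,0,0,0,4]
    - [3,0,0,0,0,0,4]
    - [0,0,0,0,0,0,4]

```text
time: 9.02
position: [0.4836, 0.2619, 0.0966]
tool_rot: [0.105, 0.698, -0.104, 0.701]
ft_force: [-0.2, -0.4, -0.2]
grip_width: 0.04
```

Run:
```python
from h import *
go([.4787,.268,.026],rot([0,0,-1],az(-16.35)))
```

```text
turn [-0.0114  0.0049 -0.0009] deg 0.7 shift now(cm) [ 7.06  0.44 -0.68] shift after turn [ 7.06  0.45 -0.64]
turn [ 3.1302e+00 -1.4000e-03 -7.7000e-03] deg 179.3 shift now(cm) [ 7.06  0.44 -0.68] shift after turn [ 7.06 -0.45  0.64]
 t 9.03 p [0.4836 0.2619 0.0966] toolx [ 0.005 -0.001 -1.   ] toolz [ 0.956 -0.292  0.005] F [-0.2 -0.4 -0.2] w 0.04 q [ 0.29  0.61  1.73 -0.    0.8   0.59]
```

Emit:
arm_command:
  plan:
    - [0,0.45,-0.65,-0.011,0.005,0,4]
    - [0,0,0,0,0,0,4]
    - [2.3,0,0,0,0,0,4]
    - [2.2,0,0,0,0,0,4]
    - [1.5,0,0,0,0,0,4]
    - [0,0,0,0,0,0,4]

```text
time: 9.78
position: [0.4844, 0.2703, 0.0419]
tool_rot: [0.103, 0.695, -0.098, 0.705]
ft_force: [-0.7, -0.3, -0.3]
grip_width: 0.0399
```

Run:
```python
from h import *
go([.4787,.268,.026],rot([0,0,-1],az(-16.35)))
```

```text
turn [ 0.0003  0.0119 -0.0092] deg 0.9 shift now(cm) [ 1.59 -0.39 -0.5 ] shift after turn [ 1.59 -0.38 -0.48]
turn [-3.1412  0.0144  0.0187] deg 180.0 shift now(cm) [ 1.59 -0.39 -0.5 ] shift after turn [1.59 0.38 0.48]
 t 9.78 p [0.4844 0.2703 0.0419] toolx [ 0.014  0.005 -1.   ] toolz [ 0.96  -0.281  0.012] F [-0.7 -0.3 -0.3] w 0.0399 q [0.31 0.7  1.76 0.   0.67 0.59]
```

Emit:
arm_command:
  plan:
    - [0.5,-0.38,-0.48,0,0.012,-0.009,4]
    - [0,0,0,0,0,0,4]
    - [0.6,0,0,0,0,0,4]
    - [0.5,0,0,0,0,0,4]
    - [0,0,0,0,0,0,4]

```text
time: 10.4
position: [0.4799, 0.2684, 0.0269]
tool_rot: [0.101, 0.699, -0.1, 0.701]
ft_force: [0.2, 0.1, -0.4]
grip_width: 0.0403
```

Run:
```python
from h import *
go([.4787,.268,.026],rot([0,0,-1],az(-16.35)))
```

```text
turn [ 0.0006  0.0025 -0.0017] deg 0.2 shift now(cm) [ 0.09 -0.07 -0.1 ] shift after turn [ 0.09 -0.07 -0.1 ]
turn [-3.141e+00  2.700e-03  3.900e-03] deg 180.0 shift now(cm) [ 0.09 -0.07 -0.1 ] shift after turn [0.09 0.07 0.1 ]
 t 10.4 p [0.4799 0.2684 0.0269] toolx [ 0.003  0.001 -1.   ] toolz [ 0.96  -0.281  0.002] F [ 0.2  0.1 -0.4] w 0.0403 q [0.31 0.73 1.76 0.   0.65 0.59]
```

Emit:
arm_command:
  plan:
    - [0.05,-0.05,-0.1,0,0,0,4]
    - [0,0,0,0,0,0,0.3]
    - [0,0,0,0,0,0,0.3]
    - [0,0,0,0,0,0,0.3]
    - [0,0,0,0,0,0,0.3]
    - [0,0,0,0,0,0,0.3]
    - [0,0,0,0,0,0,0.3]
  grip_force: 40

```text
time: 11.28
position: [0.4789, 0.2683, 0.0265]
tool_rot: [0.101, 0.699, -0.1, 0.701]
ft_force: [0.0, 0.6, 0.0]
grip_width: 0.0078
```

Run:
```python
from h import *
p=robot.get_obs()["position"]
go(p+.08*az(-106.35),rot([0,0,-1],az(-16.35)))
```

```text
turn [ 0.0005  0.0028 -0.002 ] deg 0.2 shift now(cm) [-0.02 -8.   -0.  ] shift after turn [-0. -8. -0.]
turn [-3.141e+00  3.100e-03  4.400e-03] deg 180.0 shift now(cm) [-0.02 -8.   -0.  ] shift after turn [0. 8. 0.]
 t 11.28 p [0.4789 0.2683 0.0265] toolx [ 0.003  0.001 -1.   ] toolz [ 0.96  -0.281  0.003] F [0.  0.6 0. ] w 0.0078 q [0.31 0.73 1.77 0.   0.64 0.59]
```

Emit:
arm_command:
  plan:
    - [0,-0.6,0,0,0,0,0.3]
    - [0,-0.8,0,0,0,0,0.3]
    - [0,-0.8,0,0,0,0,0.3]
    - [0,-0.8,0,0,0,0,0.3]
    - [0,-0.8,0,0,0,0,0.3]

```text
time: 11.9
position: [0.4675, 0.2294, 0.0265]
tool_rot: [0.101, 0.699, -0.1, 0.701]
ft_force: [-0.8, -0.1, -0.7]
grip_width: 0.0075
```

Run:
```python
from h import *
p=np.array([.4789,.2683,.0265])
go(p+.08*az(-106.35),rot([0,0,-1],az(-16.35)))
```

```text
turn [ 0.0007  0.0029 -0.0021] deg 0.2 shift now(cm) [-0.01 -3.95 -0.01] shift after turn [-0.   -3.95 -0.  ]
turn [-3.1409  0.0033  0.0046] deg 180.0 shift now(cm) [-0.01 -3.95 -0.01] shift after turn [-0.    3.95  0.  ]
 t 11.9 p [0.4675 0.2294 0.0265] toolx [ 0.003  0.001 -1.   ] toolz [ 0.96  -0.281  0.003] F [-0.8 -0.1 -0.7] w 0.0075 q [0.24 0.71 1.84 0.   0.59 0.53]
```

Emit:
arm_command:
  plan:
    - [0,-1,0,0,0,0,0.3]
    - [0,-1,0,0,0,0,0.3]
    - [0,-1,0,0,0,0,0.3]
    - [0,-1,0,0,0,0,0.3]
    - [0,0,0,0,0,0,0.3]
    - [-2,0,0,0,0,0,0.3]
    - [-4,0,0,0,0,0,0.3]
    - [-4,0,0,0,0,0,0.3]
    - [-4,0,0,0,0,0,0.3]
    - [-2,0,0,0,0,0,0.3]
    - [0,0,0,0,0,0,0.3]

```text
time: 13.28
position: [0.4547, 0.1876, 0.1905]
tool_rot: [0.101, 0.699, -0.1, 0.7]
ft_force: [-0.0, 1.0, -0.8]
grip_width: 0.0077
```

```bash
cat >> h.py <<'E'
EL=np.radians(25); AZS=75.3
def bore(): return az(AZS)*np.cos(EL)+np.array([0,0,np.sin(EL)])   # out of mouth
def ins(tip_s,grip=.068,mo=None,x_extra=0):
    """TCP pose for rod tip at tip_s along bore out of the mouth; grip = distance tip->grasp point"""
    b=bore(); Rt=rot(-az(AZS)*-np.sin(EL)*1.0+np.array([0,0,-np.cos(EL)]),np.cross(az(AZS),[0,0,1]))
    x=Rt.apply([1,0,0]); m=MO if mo is None else mo
    return m+b*(tip_s+grip)+x*.019, Rt
E
python3 - <<'E'
from h import *
b=bore(); T,Rt=ins(.06); print(b,Rt.apply([1,0,0]),Rt.apply([1,0,0])@b, T)
go(T,Rt)
im,d,i=cam("top"); im2,_,_=cam("scene")
a=cv2.resize(im[150:290,130:330],(600,420),interpolation=cv2.INTER_CUBIC)
cv2.imwrite("pics/c3.png",np.vstack([a,np.zeros((1,600,3),np.uint8)]))
cv2.imwrite("pics/s3.png",cv2.resize(im2[120:320,200:450],(750,600),interpolation=cv2.INTER_CUBIC))
E
```

```text
[0.2299828  0.8766423  0.42261826] [ 0.10724274  0.40878502 -0.90630779] 5.983333639120656e-17 [0.66477541 0.11957713 0.16307529]
turn [-0.0282  0.0077  0.4347] deg 25.0 shift now(cm) [ 2.78 -0.62 22.07] shift after turn [ 1.96 -2.3  22.04]
turn [ 3.0404  0.6715 -0.0118] deg 178.4 shift now(cm) [ 2.78 -0.62 22.07] shift after turn [  1.96   2.3  -22.04]
 t 13.28 p [0.4547 0.1876 0.1905] toolx [ 0.002  0.001 -1.   ] toolz [ 0.96  -0.282  0.001] F [-0.   1.  -0.8] w 0.0077 q [0.16 0.4  1.8  0.   0.95 0.45]
```

View pics/s3.png

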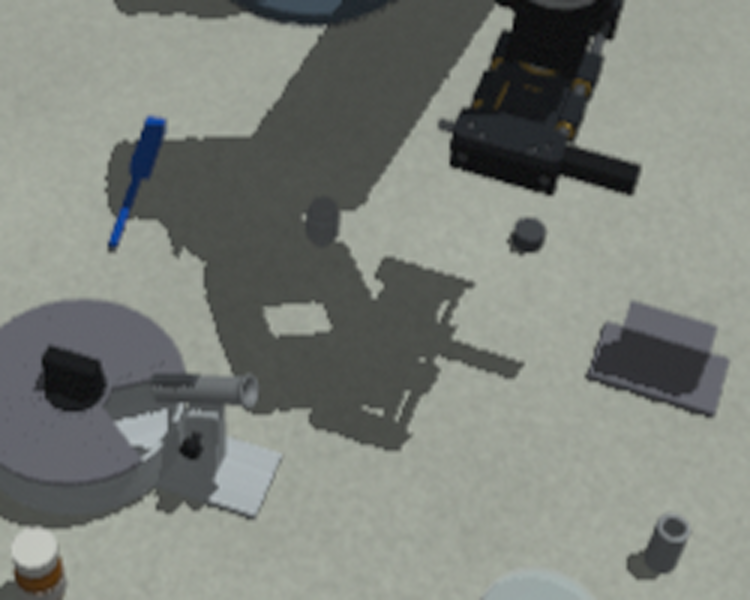

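The rod is drawn and held level, with its handle at (600,170) in the crop and its tip just visible at (445,125).

Emit:
arm_command:
  plan:
    - [0,0,0,-0.01,0.003,0.145,0.3]
    - [0,0,0,-0.01,0.003,0.145,0.3]
    - [0,0,0,-0.008,0.002,0.145,0.3]
    - [0,-0.3,4,0,0,0,0.3]
    - [0,-0.3,4,0,0,0,0.3]
    - [0,-0.3,4,0,0,0,0.3]
    - [0,-0.3,4,0,0,0,0.3]
    - [0,-0.3,3,0,0,0,0.3]
    - [0,0,0,0,0,0,0.3]

```text
time: 14.5
position: [0.628, 0.1244, 0.1611]
tool_rot: [0.245, 0.676, 0.063, 0.692]
ft_force: [-0.4, 0.4, -1.3]
grip_width: 0.0075
```

Run:
```python
from h import *
T,Rt=ins(.03); go(T,Rt)
```

```text
turn [-0.0157 -0.0316 -0.0021] deg 2.0 shift now(cm) [-0.1  -2.43  3.71] shift after turn [ 0.02 -2.49  3.68]
turn [ 3.1255 -0.0032  0.0493] deg 179.1 shift now(cm) [-0.1  -2.43  3.71] shift after turn [ 0.02  2.49 -3.68]
 t 14.5 p [0.628  0.1244 0.1611] toolx [ 0.077  0.419 -0.905] toolz [ 0.966 -0.254 -0.035] F [-0.4  0.4 -1.3] w 0.0075 q [-0.19  0.61  1.57  0.52  1.03 -0.21]
```

Emit:
arm_command:
  plan:
    - [0,0,1.8,-0.016,-0.032,-0.002,0.3]
    - [0,0,1.5,0,0,0,0.3]
    - [0,0,0,0,0,0,0.3]

```text
time: 14.88
position: [0.6583, 0.1167, 0.1577]
tool_rot: [0.24, 0.667, 0.064, 0.703]
ft_force: [-0.5, -0.6, -1.1]
grip_width: 0.0082
```

Run:
```python
from h import *
T,Rt=ins(.03); go(T,Rt)
```

```text
turn [-0.0005 -0.0042  0.0009] deg 0.2 shift now(cm) [-0.3  -2.37  0.56] shift after turn [-0.3  -2.37  0.56]
turn [3.1411e+00 1.3000e-03 6.6000e-03] deg 180.0 shift now(cm) [-0.3  -2.37  0.56] shift after turn [-0.3   2.37 -0.56]
 t 14.88 p [0.6583 0.1167 0.1577] toolx [ 0.103  0.409 -0.907] toolz [ 0.968 -0.253 -0.004] F [-0.5 -0.6 -1.1] w 0.0082 q [-0.19  0.64  1.51  0.51  1.03 -0.21]
```

Emit:
arm_command:
  plan:
    - [-0.3,-0.8,0.56,0,0,0,0.3]
    - [0,-1.4,0,0,0,0,0.3]
    - [0,0,0,0,0,0,0.3]

```text
time: 15.25
position: [0.6571, 0.0936, 0.1509]
tool_rot: [0.24, 0.667, 0.064, 0.702]
ft_force: [0.2, 0.9, -1.7]
grip_width: 0.0074
```

Run:
```python
from h import *
T,Rt=ins(.015); go(T,Rt)
im,d,i=cam("top"); im2,d2,i2=cam("scene"); np.savez("v4.npz",im=im,d=d,im2=im2,d2=d2)
m=proj(i,MO); m2=proj(i2,MO); print(m,m2)
def crop(a,c): 
    u,v=map(int,c); return cv2.resize(a[v-35:v+35,u-45:u+35],(400,350),interpolation=cv2.INTER_CUBIC),(u-45,v-35)
A,o1=crop(im,m);B,o2=crop(im2,m2);print(o1,o2)
cv2.imwrite("pics/c4.png",np.hstack([A,B]))
```

```text
turn [-0.0001 -0.0055  0.0013] deg 0.3 shift now(cm) [ 0.04 -1.53  0.08] shift after turn [ 0.04 -1.53  0.08]
turn [3.1415e+00 2.1000e-03 8.6000e-03] deg 180.0 shift now(cm) [ 0.04 -1.53  0.08] shift after turn [ 0.04  1.53 -0.08]
 t 15.25 p [0.6571 0.0936 0.1509] toolx [ 0.102  0.409 -0.907] toolz [ 0.968 -0.252 -0.005] F [ 0.2  0.9 -1.7] w 0.0074 q [-0.23  0.65  1.51  0.51  1.03 -0.25]
[290.23708653 178.92686133] [282.83289799 248.94239249]
(245, 143) (237, 213)
```

View pics/c4.png

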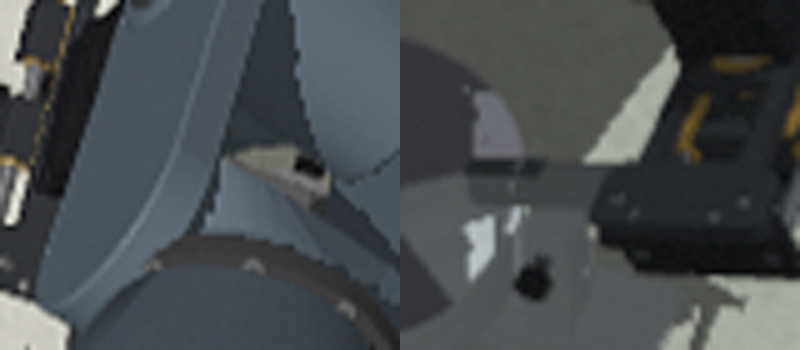

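The gripper and arm hide the tip and mouth in both views: the top crop is blocked by the arm, and the scene crop by the gripper body at (680,215). The mouth flare tolerates about ±4.5 mm, so I go in slowly and watch the force.

Emit:
arm_command:
  plan:
    - [0.04,-0.8,0.08,0,-0.005,0,0.3]
    - [0,-0.7,0,0,0,0,0.3]
    - [0,0,0,0,0,0,0.3]

```text
time: 15.72
position: [0.6547, 0.0806, 0.1446]
tool_rot: [0.239, 0.665, 0.064, 0.705]
ft_force: [0.1, -0.6, -1.0]
grip_width: 0.0076
```

Run:
```python
from h import *
T,Rt=ins(.0); go(T,Rt)
```

```text
turn [0.0013 0.0008 0.0007] deg 0.1 shift now(cm) [ 0.03 -1.57 -0.02] shift after turn [ 0.03 -1.57 -0.02]
turn [-3.1403e+00 -1.1000e-03  1.2000e-03] deg 179.9 shift now(cm) [ 0.03 -1.57 -0.02] shift after turn [0.03 1.57 0.02]
 t 15.72 p [0.6547 0.0806 0.1446] toolx [ 0.108  0.408 -0.907] toolz [ 0.967 -0.253  0.001] F [ 0.1 -0.6 -1. ] w 0.0076 q [-0.25  0.66  1.53  0.52  1.02 -0.28]
```

Emit:
arm_command:
  plan:
    - [0.03,-0.6,0,0,0,0,0.3]
    - [0,-0.6,0,0,0,0,0.3]
    - [0,-0.6,0,0,0,0,0.3]
    - [0,-0.4,0,0,0,0,0.3]
    - [0,0,0,0,0,0,0.3]

```text
time: 16.35
position: [0.6494, 0.0599, 0.1343]
tool_rot: [0.24, 0.665, 0.064, 0.705]
ft_force: [0.6, -0.2, -1.3]
grip_width: 0.0076
```

Run:
```python
from h import *
T,Rt=ins(-.02); go(T,Rt)
```

```text
turn [0.0011 0.0009 0.0007] deg 0.1 shift now(cm) [-0.   -1.2  -0.03] shift after turn [-0.01 -1.2  -0.03]
turn [-3.1404e+00 -1.1000e-03  1.4000e-03] deg 179.9 shift now(cm) [-0.   -1.2  -0.03] shift after turn [-0.01  1.2   0.03]
 t 16.35 p [0.6494 0.0599 0.1343] toolx [ 0.108  0.408 -0.907] toolz [ 0.967 -0.253  0.001] F [ 0.6 -0.2 -1.3] w 0.0076 q [-0.28  0.67  1.54  0.52  1.01 -0.33]
```

Emit:
arm_command:
  plan:
    - [0,-0.5,0,0,0,0,0.3]
    - [0,-0.5,0,0,0,0,0.3]
    - [0,-0.5,0,0,0,0,0.3]
    - [0,-0.5,0,0,0,0,0.3]
    - [0,0,0,0,0,0,0.3]

```text
time: 16.98
position: [0.6447, 0.0412, 0.1254]
tool_rot: [0.239, 0.665, 0.064, 0.705]
ft_force: [0.2, 0.8, -1.6]
grip_width: 0.0079
```

Run:
```python
from h import *
T,Rt=ins(-.04); go(T,Rt)
```

```text
turn [0.0015 0.0012 0.0007] deg 0.1 shift now(cm) [ 0.   -1.07 -0.05] shift after turn [ 0.   -1.07 -0.04]
turn [-3.1401e+00 -1.1000e-03  1.8000e-03] deg 179.9 shift now(cm) [ 0.   -1.07 -0.05] shift after turn [0.   1.07 0.04]
 t 16.98 p [0.6447 0.0412 0.1254] toolx [ 0.108  0.408 -0.907] toolz [ 0.967 -0.253  0.002] F [ 0.2  0.8 -1.6] w 0.0079 q [-0.32  0.68  1.56  0.52  1.   -0.37]
```

Emit:
arm_command:
  plan:
    - [0,-0.5,0,0,0,0,0.3]
    - [0,-0.5,0,0,0,0,0.3]
    - [0,-0.4,0,0,0,0,0.3]
    - [0,-0.4,0,0,0,0,0.3]
    - [0,0,0,0,0,0,0.3]

```text
time: 17.6
position: [0.641, 0.0271, 0.1188]
tool_rot: [0.241, 0.664, 0.065, 0.705]
ft_force: [0.6, 0.4, -2.1]
grip_width: 0.0079
```

Run:
```python
from h import *
T,Rt=ins(-.05); go(T,Rt); print(robot.get_obs()["ft_force"]@bore())
```

```text
turn [ 0.0014  0.0012 -0.0047] deg 0.3 shift now(cm) [ 0.02 -0.48 -0.05] shift after turn [ 0.02 -0.48 -0.04]
turn [-3.1402e+00  7.3000e-03  1.9000e-03] deg 179.9 shift now(cm) [ 0.02 -0.48 -0.05] shift after turn [0.02 0.48 0.04]
 t 17.6 p [0.641  0.0271 0.1188] toolx [ 0.109  0.413 -0.904] toolz [ 0.967 -0.253  0.002] F [ 0.6  0.4 -2.1] w 0.0079 q [-0.34  0.68  1.56  0.53  1.   -0.4 ]
-0.4088558029992755
```

Emit:
arm_command:
  plan:
    - [0,-0.4,0,0,0,0,0.3]
    - [0,-0.4,0,0,0,0,0.3]
    - [0,-0.4,0,0,0,0,0.3]

```text
time: 17.98
position: [0.6384, 0.0179, 0.1142]
tool_rot: [0.242, 0.664, 0.067, 0.704]
ft_force: [0.8, 5.1, 0.5]
grip_width: 0.0078
```

Run:
```python
from h import *
T,Rt=ins(-.05); go(T,Rt); o=robot.get_obs();print(o["ft_force"]@bore(),o["moment"])
im2,d2,i2=cam("scene")
B=cv2.resize(im2[170:320,200:360],(640,600),interpolation=cv2.INTER_CUBIC); cv2.imwrite("pics/c5.png",B)
```

```text
turn [ 0.0017  0.0008 -0.0079] deg 0.5 shift now(cm) [ 0.01  0.58 -0.03] shift after turn [ 0.01  0.58 -0.03]
turn [-3.1399e+00  1.2400e-02  1.3000e-03] deg 179.9 shift now(cm) [ 0.01  0.58 -0.03] shift after turn [ 0.01 -0.58  0.03]
 t 17.98 p [0.6384 0.0179 0.1142] toolx [ 0.11   0.415 -0.903] toolz [ 0.968 -0.253  0.001] F [0.8 5.1 0.5] w 0.0078 q [-0.36  0.69  1.57  0.53  1.   -0.42]
4.860861066651745 [ 0.54416523 -0.22551905  0.00451023]
```

View pics/c5.png

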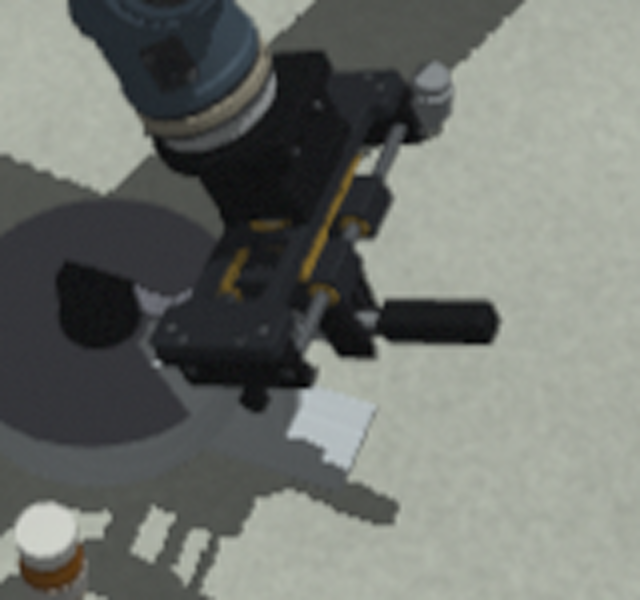

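The scene crop shows the rod aligned in the sleeve, with the handle at (440,320) just behind the fingers. The 4.9 N along the bore means it is pushing on the slug. Next I change the grip.

Emit:
arm_command:
  plan:
    - [0,0,0,0,0,0,0.3]
    - [0,0,0,0,0,0,4]
    - [0,0,0,0,0,0,4]
    - [0,0,0,0,0,0,4]
    - [-2,0,0,0,0,0,4]
    - [-3,0,0,0,0,0,4]
    - [-2,0,0,0,0,0,4]
    - [0,2.5,0,0,0,0,4]
    - [0,3,0,0,0,0,4]
    - [0,3,0,0,0,0,4]
    - [0,0,0,0,0,0,4]

```text
time: 19.4
position: [0.65, 0.0523, 0.2213]
tool_rot: [0.239, 0.662, 0.06, 0.708]
ft_force: [0.0, -0.4, -1.2]
grip_width: 0.0399
```

Run:
```python
from h import *
T,Rt=ins(-.056,.120); go(T,Rt)
im,d,i=cam("top"); im2,d2,i2=cam("scene"); np.savez("v6.npz",im=im,d=d,im2=im2,d2=d2)
m=proj(i,MO); m2=proj(i2,MO)
A=cv2.resize(im[140:220,230:330],(400,320),interpolation=cv2.INTER_CUBIC)
B=cv2.resize(im2[210:290,240:340],(400,320),interpolation=cv2.INTER_CUBIC)
cv2.imwrite("pics/c6.png",np.hstack([A,B]))
```

```text
turn [-0.0008  0.0104  0.0049] deg 0.7 shift now(cm) [ 8.2  -2.58 -0.36] shift after turn [ 8.19 -2.62 -0.28]
turn [ 3.1407  0.0077 -0.0163] deg 180.0 shift now(cm) [ 8.2  -2.58 -0.36] shift after turn [8.19 2.62 0.28]
 t 19.4 p [0.65   0.0523 0.2213] toolx [ 0.116  0.402 -0.908] toolz [ 0.966 -0.259  0.009] F [ 0.  -0.4 -1.2] w 0.0399 q [-0.29  0.55  1.48  0.47  1.16 -0.24]
```

View pics/c6.png

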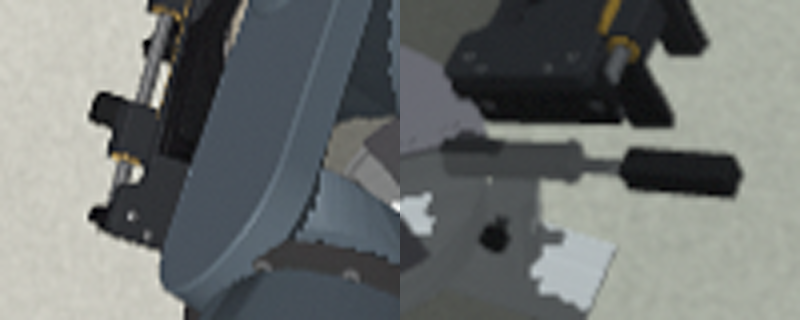

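The rod rests in the sleeve, drooping slightly, with the handle from (622,168) to (740,175) in the right-hand crop. I'll locate the handle centre on the bore's vertical plane.

```bash
cat > hc.py <<'E'
from h import *
def onbore(i,u,v):
    o,r=ray(i,u,v); n=np.cross(az(AZS),[0,0,1]); t=((MO-o)@n)/(r@n); p=o+t*r
    return p,(p-MO)@bore(),(p-MO)@np.cross(n,bore())
i2=optics.camera_info("scene")
for nm,u,v in(("mouth",285,250.7),("front",295.5,252),("centre",310.3,252.9),("back",325,253.7)):
    print(nm,onbore(i2,u,v))
f=np.load("v6.npz"); P=cloud(f["d2"],i2); im=f["im2"]
w=P-MO; s=w@bore(); n=np.cross(az(AZS),[0,0,1]); m=(s>.005)&(s<.13)&(np.abs(w@n)<.015)&(np.abs(w@np.cross(n,bore()))<.022)
up=-np.cross(n,bore()); up*=np.sign(up[2])
for a in np.arange(0,.13,.01):
    k=m&(s>a)&(s<=a+.01)
    if k.sum()>3: print(a,k.sum(),"lat",np.median((w@n)[k]).round(4),"up max",np.percentile((w@up)[k],90).round(4),"bright",im[k].mean().round(0))
print("smax",np.percentile(s[m],[1,99]))
E
python3 hc.py
```

```text
mouth (array([0.63456552, 0.00442387, 0.12206362]), np.float64(0.0027717492388629594), np.float64(-0.005856481026285701))
front (array([0.64063772, 0.02756971, 0.12928351]), np.float64(0.027510129714595506), np.float64(-0.009425911239889345))
centre (array([0.64896899, 0.05932663, 0.14264046]), np.float64(0.06291052842064332), np.float64(-0.011195624705969954))
back (array([0.65698767, 0.08989204, 0.15583921]), np.float64(0.09712764545355024), np.float64(-0.01258811869657921))
0.0 7 lat 0.0025 up max 0.0008 bright 74.0
0.01 16 lat 0.0021 up max 0.0009 bright 87.0
0.02 20 lat 0.0036 up max 0.0002 bright 87.0
0.03 31 lat 0.0067 up max 0.0043 bright 41.0
0.04 48 lat 0.0079 up max 0.0043 bright 33.0
0.05 46 lat 0.0075 up max 0.0038 bright 32.0
0.06 47 lat 0.0083 up max 0.0032 bright 35.0
0.07 51 lat 0.0078 up max 0.0028 bright 38.0
0.08 46 lat 0.0083 up max 0.002 bright 31.0
0.09 59 lat 0.0047 up max 0.001 bright 46.0
smax [0.00776708 0.09698509]
```

```bash
cat >> h.py <<'E'
def hpose(s,droop=0.,dz=0.):
    """TCP pose to hold handle centre at s out of mouth, dz off the axis (up), droop rad"""
    e=EL-droop; n=np.cross(az(AZS),[0,0,1]); b=bore(); up=np.cross(n,b); up*=np.sign(up[2])
    Rt=rot(az(AZS)*np.sin(e)-np.array([0,0,np.cos(e)]),n)
    return MO+b*s+up*dz+Rt.apply([1,0,0])*.019, Rt
E
python3 - <<'E'
from h import *
go(*hpose(.062,.06,-.006))
E
```

```text
turn [-0.0039  0.009  -0.0546] deg 3.2 shift now(cm) [ 8.72 -2.69 -0.32] shift after turn [ 8.86 -2.21 -0.25]
turn [ 3.1365 -0.0857 -0.0141] deg 179.8 shift now(cm) [ 8.72 -2.69 -0.32] shift after turn [8.86 2.21 0.25]
 t 19.5 p [0.6494 0.0509 0.2198] toolx [ 0.115  0.402 -0.909] toolz [ 0.965 -0.261  0.007] F [-0.3 -0.1  0.3] w 0.04 q [-0.3   0.55  1.48  0.47  1.16 -0.24]
```

Emit:
arm_command:
  plan:
    - [0,0,0,-0.004,0.009,-0.055,4]
    - [0,-1.2,-0.25,0,0,0,4]
    - [0,-1,0,0,0,0,4]
    - [0,0,0,0,0,0,4]
    - [2,0,0,0,0,0,4]
    - [1.5,0,0,0,0,0,4]
    - [0,0,0,0,0,0,4]

```text
time: 20.38
position: [0.6418, 0.036, 0.1746]
tool_rot: [0.222, 0.674, 0.039, 0.704]
ft_force: [0.1, -0.1, 0.6]
grip_width: 0.0398
```

Run:
```python
from h import *
go(*hpose(.062,.06,-.006))
```

```text
turn [-0.0094 -0.0029  0.0026] deg 0.6 shift now(cm) [5.25 0.99 0.11] shift after turn [5.25 0.97 0.1 ]
turn [3.1322 0.0041 0.0046] deg 179.5 shift now(cm) [5.25 0.99 0.11] shift after turn [ 5.25 -0.97 -0.1 ]
 t 20.38 p [0.6418 0.036  0.1746] toolx [ 0.09   0.354 -0.931] toolz [ 0.965 -0.261 -0.006] F [ 0.1 -0.1  0.6] w 0.0398 q [-0.3   0.6   1.51  0.42  1.09 -0.24]
```

Emit:
arm_command:
  plan:
    - [0,0.9,0.1,-0.009,-0.003,0.002,4]
    - [0,0,0,0,0,0,4]
    - [1.5,0,0,0,0,0,4]
    - [1.3,0,0,0,0,0,4]
    - [1,0,0,0,0,0,4]
    - [0,0,0,0,0,0,4]

```text
time: 21.12
position: [0.6496, 0.059, 0.1411]
tool_rot: [0.219, 0.672, 0.043, 0.706]
ft_force: [0.3, 0.2, -0.2]
grip_width: 0.0402
```

Run:
```python
from h import *
go(*hpose(.062,.06,-.006))
```

```text
turn [0.0014 0.0014 0.0003] deg 0.1 shift now(cm) [ 1.25 -0.05 -0.07] shift after turn [ 1.25 -0.05 -0.07]
turn [-3.1402e+00 -5.0000e-04  2.2000e-03] deg 179.9 shift now(cm) [ 1.25 -0.05 -0.07] shift after turn [1.25 0.05 0.07]
 t 21.12 p [0.6496 0.059  0.1411] toolx [ 0.095  0.355 -0.93 ] toolz [ 0.967 -0.253  0.002] F [ 0.3  0.2 -0.2] w 0.0402 q [-0.26  0.65  1.53  0.45  1.01 -0.25]
```

Down the last 1.2 cm and grip.

Emit:
arm_command:
  plan:
    - [0.7,0,-0.05,0,0,0,4]
    - [0.5,0,0,0,0,0,4]
    - [0,0,0,0,0,0,4]
    - [0,0,0,0,0,0,1]
    - [0,0,0,0,0,0,1]
    - [0,0,0,0,0,0,1]
    - [0,0,0,0,0,0,1]
    - [0,0,0,0,0,0,1]
  grip_force: 25

```text
time: 22.12
position: [0.651, 0.0632, 0.1301]
tool_rot: [0.219, 0.671, 0.042, 0.707]
ft_force: [0.0, 0.4, 0.2]
grip_width: 0.0175
```

Run:
```python
from h import *
go(*hpose(.062,0,0))
```

```text
turn [0.0017 0.0035 0.0603] deg 3.5 shift now(cm) [-0.54  0.03 -0.1 ] shift after turn [-0.54  0.06 -0.1 ]
turn [-3.1385 -0.0947  0.0055] deg 179.9 shift now(cm) [-0.54  0.03 -0.1 ] shift after turn [-0.54 -0.06  0.1 ]
 t 22.12 p [0.651  0.0632 0.1301] toolx [ 0.097  0.354 -0.93 ] toolz [ 0.967 -0.254  0.004] F [0.  0.4 0.2] w 0.0175 q [-0.25  0.67  1.53  0.46  0.99 -0.26]
```

Emit:
arm_command:
  plan:
    - [-0.25,0,0,0,0,0.03,1]
    - [-0.25,0,0,0,0,0.03,1]
    - [0,0,0,0,0,0,1]
    - [0,-0.3,0,0,0,0,1]
    - [0,-0.3,0,0,0,0,1]

```text
time: 22.75
position: [0.6498, 0.0579, 0.1339]
tool_rot: [0.243, 0.663, 0.067, 0.705]
ft_force: [0.3, 4.5, 2.6]
grip_width: 0.0181
```

Run:
```python
from h import *
go(*hpose(.032,0,0)); print(robot.get_obs()["ft_force"]@bore())
```

```text
turn [ 0.0013  0.004  -0.0091] deg 0.6 shift now(cm) [ 0.01 -2.62 -0.12] shift after turn [ 0.03 -2.62 -0.12]
turn [-3.1402  0.0143  0.0063] deg 179.9 shift now(cm) [ 0.01 -2.62 -0.12] shift after turn [0.03 2.62 0.12]
 t 22.75 p [0.6498 0.0579 0.1339] toolx [ 0.113  0.416 -0.902] toolz [ 0.967 -0.254  0.004] F [0.3 4.5 2.6] w 0.0181 q [-0.29  0.67  1.55  0.53  1.01 -0.34]
5.051269368167352
```

Aligned, with 5 N on the slug. Pushing on.

Emit:
arm_command:
  plan:
    - [0,-0.4,-0.03,0,0.002,-0.004,1]
    - [0,-0.4,0,0,0,0,1]
    - [0,-0.4,0,0,0,0,1]
    - [0,-0.4,0,0,0,0,1]

```text
time: 23.25
position: [0.6458, 0.0442, 0.1269]
tool_rot: [0.241, 0.664, 0.066, 0.705]
ft_force: [0.8, 3.3, 0.4]
grip_width: 0.0173
```

Run:
```python
from h import *
go(*hpose(.032,0,0)); print(robot.get_obs()["ft_force"]@bore())
```

```text
turn [ 0.0024  0.0017 -0.0057] deg 0.4 shift now(cm) [ 0.   -1.03 -0.08] shift after turn [ 0.01 -1.03 -0.07]
turn [-3.1391e+00  9.0000e-03  2.7000e-03] deg 179.9 shift now(cm) [ 0.   -1.03 -0.08] shift after turn [0.01 1.03 0.07]
 t 23.25 p [0.6458 0.0442 0.1269] toolx [ 0.11   0.413 -0.904] toolz [ 0.968 -0.252  0.003] F [0.8 3.3 0.4] w 0.0173 q [-0.31  0.68  1.55  0.53  1.01 -0.37]
3.2842382899428464
```

Emit:
arm_command:
  plan:
    - [0,-0.3,-0.03,0,0,0,1]
    - [0,-0.3,0,0,0,0,1]
    - [0,-0.3,0,0,0,0,1]

```text
time: 23.62
position: [0.6426, 0.0343, 0.1216]
tool_rot: [0.241, 0.664, 0.065, 0.704]
ft_force: [2.3, 9.3, 4.7]
grip_width: 0.0179
```

Run:
```python
from h import *
go(*hpose(.032,0,0)); print(robot.get_obs()["ft_force"]@bore())
```

```text
turn [ 0.0003  0.0009 -0.0044] deg 0.3 shift now(cm) [-0.03  0.14 -0.02] shift after turn [-0.03  0.14 -0.02]
turn [-3.1413e+00  6.9000e-03  1.4000e-03] deg 180.0 shift now(cm) [-0.03  0.14 -0.02] shift after turn [-0.03 -0.14  0.02]
 t 23.62 p [0.6426 0.0343 0.1216] toolx [ 0.109  0.412 -0.904] toolz [ 0.967 -0.254  0.001] F [2.3 9.3 4.7] w 0.0179 q [-0.33  0.68  1.56  0.53  1.   -0.39]
10.692840757335473
```

Emit:
arm_command:
  plan:
    - [0,-0.2,0,0,0,0,1]

```text
time: 23.75
position: [0.6427, 0.0343, 0.1218]
tool_rot: [0.244, 0.664, 0.066, 0.704]
ft_force: [2.7, 7.6, 4.0]
grip_width: 0.0174
```

Run:
```python
from h import *
go(*hpose(.032,0,0)); print(robot.get_obs()["ft_force"]@bore())
```

```text
turn [-0.0012  0.0009 -0.0093] deg 0.5 shift now(cm) [-0.02  0.13 -0.03] shift after turn [-0.02  0.13 -0.03]
turn [ 3.1404e+00 -1.4700e-02 -1.4000e-03] deg 179.9 shift now(cm) [-0.02  0.13 -0.03] shift after turn [-0.02 -0.13  0.03]
 t 23.75 p [0.6427 0.0343 0.1218] toolx [ 0.11   0.417 -0.902] toolz [ 0.967 -0.255  0.   ] F [2.7 7.6 4. ] w 0.0174 q [-0.33  0.68  1.56  0.53  1.   -0.39]
8.932054626523886
```

It has stopped moving, so it is home. Now I release and back off.

Emit:
arm_command:
  plan:
    - [0,0,0,0,0,0,1]
    - [0,0,0,0,0,0,4]
    - [0,0,0,0,0,0,4]
    - [0,0,0,0,0,0,4]
    - [-2,0,0,0,0,0,4]
    - [-4,0,0,0,0,0,4]
    - [-4,0,0,0,0,0,4]
    - [0,4,0,0,0,0,4]
    - [0,5,-3,0,0,0,4]
    - [0,5,-4,0,0,0,4]
    - [0,5,-4,0,0,0,4]
    - [0,0,0,0,0,0,4]

```text
time: 25.25
position: [0.5709, 0.1812, 0.3064]
tool_rot: [0.244, 0.659, 0.063, 0.709]
ft_force: [-0.5, -0.4, -0.0]
grip_width: 0.0398
```

Run:
```python
from h import *
go(*hpose(.032,0,0))
im,d,i=cam("top"); im2,d2,i2=cam("scene"); np.savez("v7.npz",im=im,d=d,im2=im2,d2=d2)
A=cv2.resize(im[150:250,270:370],(400,400),interpolation=cv2.INTER_CUBIC)
B=cv2.resize(im2[200:300,180:320],(560,400),interpolation=cv2.INTER_CUBIC)[:,:400]
cv2.imwrite("pics/c7.png",np.hstack([A,B]))
```

```text
turn [-0.0027  0.0162 -0.0064] deg 1.0 shift now(cm) [ 11.53 -18.95  10.51] shift after turn [ 11.48 -18.9   10.65]
turn [ 3.1388 -0.01   -0.0255] deg 179.8 shift now(cm) [ 11.53 -18.95  10.51] shift after turn [ 11.48  18.9  -10.65]
 t 25.25 p [0.5709 0.1812 0.3064] toolx [ 0.124  0.41  -0.903] toolz [ 0.965 -0.263  0.014] F [-0.5 -0.4 -0. ] w 0.0398 q [-0.1   0.34  1.59  0.48  1.16 -0.02]
```

View pics/c7.png

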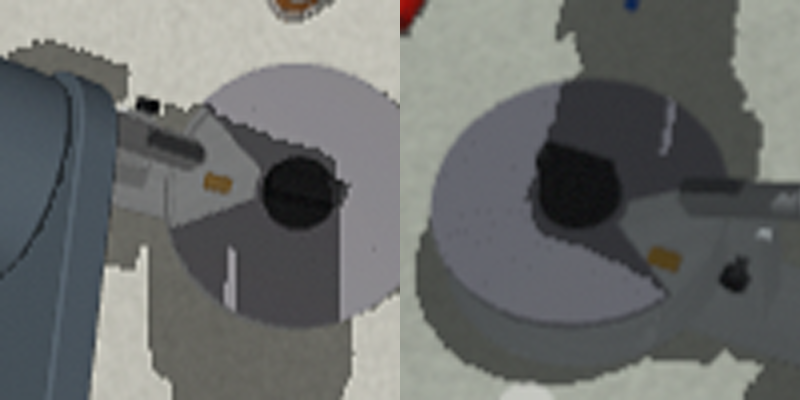

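The slug lies in the pocket, seen through the opening at (217,183) in the top crop and (663,258) in the scene crop. A last numeric check on slug height, rod seating and bystanders.

Run:
```python
from h import *
f=np.load("v7.npz"); g={"im":np.load("top0.npz")["im"],"im2":np.load("scene0.npz")["im"]}
for n,k,d in(("top","im","d"),("scene","im2","d2")):
    i=optics.camera_info(n); P=cloud(f[d],i); hs=cv2.cvtColor(f[k],cv2.COLOR_BGR2HSV)
    m=(hs[...,1]>120)&(hs[...,0]>8)&(hs[...,0]<30)&(np.linalg.norm(P[...,:2]-KN[:2],axis=-1)<.085)
    q=P[m]; print(n,"slug",m.sum(),np.median(q,0).round(4) if m.sum() else "")
i2=optics.camera_info("scene"); P=cloud(f["d2"],i2); w=P-MO; b=bore(); n=np.cross(az(AZS),[0,0,1]); s=w@b; up=np.cross(n,b); up*=np.sign(up[2])
m=(np.abs(w@n)<.014)&(np.abs(w@up)<.02)&(s>-.1)&(s<.12)
for a in np.arange(-.1,.1,.01):
    k=m&(s>a)&(s<=a+.01)
    if k.sum()>3: print(round(a,2),k.sum(),"up",np.percentile((w@up)[k],90).round(4),"bright",f["im2"][k].mean().round(0))
print("dark s range",np.percentile(s[m&(f["im2"].max(2)<50)&(s>-.005)],[1,99]))
# bystanders: compare shapes in scene view
for nm,c in(("petri",(379,329)),("spare",(422,300)),("nut",(376,198)),("objective",(307,193)),("vial",(212,309)),("box",(141,266)),("driver",(178,206))):
    u,v=c; D=cv2.absdiff(f["im2"][v-22:v+22,u-22:u+22],g["im2"][v-22:v+22,u-22:u+22]).max(2); print(nm,(D>60).sum(),end="; ")
```

```text
top slug 20 [ 0.6094 -0.0899  0.0243]
scene slug 28 [ 0.613  -0.0904  0.0215]
-0.09 5 up 0.0013 bright 65.0
-0.08 33 up 0.0118 bright 53.0
-0.07 36 up 0.0124 bright 53.0
-0.06 42 up 0.0118 bright 57.0
-0.05 55 up 0.0121 bright 59.0
-0.04 46 up 0.0093 bright 69.0
-0.03 48 up 0.01 bright 72.0
-0.02 36 up 0.0096 bright 83.0
-0.01 47 up 0.0097 bright 77.0
-0.0 46 up 0.009 bright 47.0
0.01 46 up 0.0057 bright 33.0
0.02 41 up 0.0065 bright 29.0
0.03 47 up 0.0061 bright 23.0
0.04 47 up 0.0051 bright 21.0
0.05 42 up 0.005 bright 23.0
0.06 55 up 0.004 bright 31.0
dark s range [0.00065261 0.06543497]
petri 0; spare 0; nut 229; objective 540; vial 0; box 0; driver 52;
```

```bash
python3 -c "
from h import *
print(robot.get_obs()['joint_velocities'].round(3)); print(workorder.hand_in())"
```

```text
[-0.033  0.037 -0.005 -0.    -0.008 -0.003]
the job is handed in; nothing more can be done
None
```

I lined the cover up under the sleeve, drove the slug out with the rod, left the rod home in the sleeve and handed the job in at about 25.4 s. The hand-in reports no verdict.

**Steps taken**
- I turned the cover by its knob about 0.8 rad, until the opening was centred under the sleeve.
- I drew the rod level out of the holster by its shaft and started it in the sleeve until it pushed on the slug at about 5 N.
- I changed to a grip on the handle and pushed until it stopped. The last readings were about 9 to 11 N along the bore, against the 40 N limit.
- I let go and backed the arm clear.

**Last checks**
- **Slug:** both cameras show it in the pocket under the sleeve, with its top at about z = 0.022–0.024 m and clear of the walls.
- **Rod:** the handle spans about 0.7 to 65 mm out from the mouth, so its front face sits on the mouth. I did not measure the tip at the exit directly.
- **Cover:** by eye, the opening is still centred under the sleeve.
- **Bystanders:** the petri dish, spare sleeve, vial and slide box areas are unchanged in the scene image.

**Unsettled checks**
- The objective, thumbnut and driver areas did differ in that image. I took that to be the arm or its shadow and did not check further. No force reading suggested contact with them.
- The tip and mouth were hidden from both cameras during insertion, so I went in by calculated position and force.

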